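Seat the culture dish and swing the clamp over it

TASK

Slide the culture dish along the channel of the dish holder, without lifting it out, until it lies wholly on the carrier plate against the back wall. Press the dish down until you feel the stiff carrier come to its solid stop, and only when it is fully home swing the hinged clamp arm over it and down flat. Leave the timer, beaker and tape roll where they are.

Things in the scene. Friction and masses are not known exactly. Their poses are not given: they have to be found in the camera images.
- holder: Metal dish holder fixed to the worktop, 235 x 124 mm, origin on the worktop under the pocket's centre; x runs along its channel from the open front to the back wall, z up, y away from the hinge. Channel 95 mm wide between two rails (13 mm thick, tops z = 40 mm); its fixed deck (top z = 30 mm) runs from x = -165 to -49 mm, then comes the pocket, whose floor is the movable carrier plate.
- back_wall (a point): Middle of the upper front edge of the wall that ends the channel behind the pocket: x = +47.5 mm, z = 42 mm of the holder. A dish pushed against the wall has its centre at x = +2 mm of the holder.
- dish: Closed clear round culture dish with pale content, the only dish, 91 mm across, 15 mm high, about 20 to 45 g, origin at the centre of its underside. It starts on the deck of the channel, its centre 75 to 100 mm in front of the pocket's centre, its rim touching or partly over the pocket's front edge.
- carrier (a joint): Depth of the grey carrier plate (95 x 94 mm, the pocket's floor) below the deck, in m: 0 is level with the deck, 0.010 is its solid stop, fully home. It starts 2 to 6 mm down, stays where it is left and gives way only to a push of about 6 N straight down. Fully home, the dish's top is 35 mm above the worktop.
- clamp (a joint): Angle of the clamp arm in rad: 0 is closed, level across the pocket with its rubber foot 1 mm over the top of a dish that is fully home; pi/2 is upright; it starts open at 1.75 to 2.1, leaning away from the pocket. The stiff hinge stays where it is left; about 2 N at the arm's end moves it.
- clamp_hinge (a point): Point on the hinge axis of the clamp arm, at x = 0, y = -72 mm, z = 50 mm of the holder; the axis runs along the holder's x, in two dark ears 34 mm apart overall.
- clamp_tip (a point): Centre of the black round grip (18 mm thick, 16 mm long) at the end of the clamp arm, 92 mm from the hinge axis. The arm is a steel bar 16 mm wide and 8 mm thick, its top 54 mm above the worktop when closed; a rubber foot 19 mm across stands on its pocket side 72 mm from the hinge axis.
- timer: Small white kitchen timer, 62 x 62 x 18 mm, origin at the centre of its underside; bystander.
- beaker: Small clear beaker, 57 mm wide, 70 mm high, origin at the centre of its underside; bystander.
- tape_roll: Roll of tape lying flat, 71 mm across, 19 mm high, origin at the centre of its underside; bystander.
Not all that is in view belongs to the job. What is shaped like the dish but black or turquoise is not meant.

How it is judged:
On the way, in this order (a step that is already met when the one before it is completed fails the run):
1. the dish lies wholly on the carrier plate, off the deck, with the clamp still open (x of dish in the frame of holder above -0.005 m and z of dish in the frame of holder below 0.0292 m and value of joint clamp above 1.2 rad), for 0.1 s.
2. dish and carrier are pressed fully home, within 1.2 mm, with the clamp still open (value of joint carrier above 0.0088 m and z of dish in the frame of holder below 0.0215 m and value of joint clamp above 1.2 rad), for 0.1 s.
3. the clamp arm is down over the dish (value of joint clamp below 0.06 rad), for 0.1 s.
At the end, for the whole second after the job is handed in: The dish lies flat (within 0.03 rad), still and centred within 7 mm in the pocket, the carrier within 1.2 mm of its solid stop and the dish's underside no more than 1.5 mm above its home height, and the clamp arm is down (joint below 0.06 rad) (value of joint clamp below 0.06 rad and value of joint carrier above 0.0088 m and horizontal distance between dish and holder below 0.007 m and z of dish in the frame of holder below 0.0215 m and angle between dish's own z axis and vertical below 0.03 rad and linear speed of dish below 0.01 m/s); the robot touches nothing.
It fails at once if the clamp is swung over before the dish is pressed home (value of joint clamp below 0.8 rad and (value of joint carrier below 0.0085 m or z of dish in the frame of holder above 0.022 m)).
It fails at once if the dish is lifted out of the channel (more than 20 mm above the deck) (z of dish in the frame of holder above 0.05 m).
It fails at once if a bystander is moved more than 20 mm (distance of any of timer, beaker, tape_roll from where it was at the start of the episode above 0.02 m).
It also fails if it takes over 48 s, if anything falls off the work surface, if the arm or the gripper's body presses on something with over 40 N, if the wrist force passes 120 N, or if a joint passes its speed limit or range.

ROBOT

A 6-joint arm with a two-finger parallel gripper is mounted at the origin on a cart in front of the work surface, level with it; the furniture and walls round the work are solid. World frame = base frame: x ahead of the robot, y to its left, z up, the work surface at z = 0. Lengths are in m, angles in rad, forces in N, time in s.
With the tool pointing down it reaches from about 0.375 to 0.9 m from the base axis. Payload 3.1 kg.
Tool frame: the origin (TCP) lies midway between the tips of the shut fingers; the grasp point (between the pads) lies 19 mm behind it; z points along the fingers, y is the line along which they close (so a half turn about z gives the same grasp; the last joint's range is limited). The gripper opens to 85 mm and grips with 20 to 120 N. Pads are 22 mm wide; open, the fingers measure 114 mm over their backs; the gripper's body (76 mm by 85 mm) begins 54 mm behind the grasp point. The pads swing forward as they close: fully open they stand 13 mm farther back than shut.
Start: joints at [1.006, 0.527, 1.433, -0, 1.181, -0.178], TCP at [0.235, 0.579, 0.196] pointing down, gripper open.
Joint ranges: [-3.08, 3.08], [-0.75, 2.2], [0.22, 2.44], [-1.43, 4.57], [0, 2.65], [-2.85, 2.85]. Speed limits (rad/s): [2.79, 2.79, 3.14, 3.14, 3.14, 3.14].

INTERFACE

Orientations are given as a unit quaternion [x, y, z, w].
In Python, from station import manip gives the robot as it stands.
- The arm moves only by the tool step_arm, never from a script. Its argument "targets" is text: rows parted by semicolons, each of 4 numbers parted by spaces: the shift along the tool's x, y, z in mm, then the turn about the tool's z in degrees. A call has 1 to 12 rows; each row is the pose to reach, as a shift and turn from the pose commanded when the call began, along the tool's axes at that moment; what a row does not reach only later rows make up. A row lasts 1/10 s, in which the tool goes at most 50 mm and 8.59 degrees, less where a joint would pass 70% of its speed; a pose out of reach is approached as far as the arm can. A call with a gripper value outside its range is refused whole. "gripper" is the closure, from 0 (fully open) to 1 (shut), set as the call begins (left out, the last holds). The fingers move at their own pace and stop on an object; "squeeze" is the grip in N (left out, the last holds). Time passes only in rows, so rows that repeat a pose let the fingers close. It gives the time, the measured TCP pose, the force, the opening and the grip force at its end, in the units of the state.
- manip.sense(): the state, without advancing time (a new reading comes with each control period).
- manip.snapshot(name): name is "side" or "top"; returns the picture (480x640x3 uint8, red, green, blue); there is no depth.
- manip.get_calibration(name): a dict with "fov_y" (degrees; the focal length in pixels is half the picture's height over the tangent of half this angle, whatever the lens; pixels are square), "cx", "cy" (the principal point, pixels), "extrinsics" (4x4, takes a point from camera to world coordinates). Camera axes: x right, y down, z forward; pixel columns grow to the right and rows downward; lengths in m; the calibration is good to about 2 mm. A picture is of the moment at which its call begins. get_calibration takes no time and is no camera call.
- manip.sign_off(): hands the job in; it is judged then, once.
Trained networks look in the newest picture that a camera, given by its name, has taken for a name from the list of things; names that differ only in an ending like _2 or _b are one class to them, and where a whole thing is asked for, a point or a joint stands for the part that bears it (a point fixed in the world has none). Each returns a list of dicts, best first, with "p" (0 to 1); they miss things now and then, are a little off and sometimes report something else, mostly with a low value. They report only what shows in the picture. A call takes as long as a camera call. They do not tell look-alikes from the thing itself.
- manip.recognise(camera, query): "position" ([column, row] in pixels, amid what is visible of it).
- manip.masks_of(camera, query): "pixels" (480x640 bool, what is visible of it) and "position" ([column, row] in pixels, amid what is visible of it).
- manip.mark_of(camera, query): "position" ([column, row] in pixels: a listed point, or the origin of a listed thing).
The state is a dict: "t": time; "q": joint angles; "qd": joint speeds; "tau": joint torques, N m; "tcp_pos": TCP position; "tool_rot": TCP orientation; "force": force on the tool from outside, world axes, zero at the start; "ft_torque": the same for the moment, N m; "finger_gap": opening from 0.0 (shut) to 1.0 (fully open); "gripper_force": force on a finger pad.
Only numpy, scipy, OpenCV 4.12 (cv2) and the standard library are available. Lean on these libraries where they do the work, as an engineer would, in place of code of your own. Each camera call takes 0.05 s, during which the arm holds its last target. There are 200 camera calls.

## Working session

There is one attempt and no reset: what is moved stays moved. The work goes in short steps, Python scripts to look and compute and a tool call to move; the robot and the scene stay as the last step left them, time stands still between calls to the robot, and variables do not carry over. Pictures are saved under pics/ and viewed, at most 10 in all, crops included, and the job is handed in when it is done.

Besides the shell and the picture viewer there is one more tool, called after "Call:" by a JSON object that holds its "fn" and its "kwargs", one argument or row to a line. step_arm: Moves the arm, as the interface text tells. Its arguments: {"type":"object","properties":{"targets":{"type":"string"},"gripper":{"type":"number"},"squeeze":{"type":"number"}},"required":["targets"]}

```bash
mkdir -p pics; cat > h.py <<'E'
import numpy as np, cv2
from station import manip
def ray(cam,px):
    c=manip.get_calibration(cam);f=240/np.tan(np.radians(c["fov_y"])/2);E=np.array(c["extrinsics"])
    d=E[:3,:3]@np.array([(px[0]-c["cx"])/f,(px[1]-c["cy"])/f,1]);return E[:3,3],d
def onz(cam,px,z):
    o,d=ray(cam,px);return o+d*(z-o[2])/d[2]
def proj(cam,p):
    c=manip.get_calibration(cam);f=240/np.tan(np.radians(c["fov_y"])/2);E=np.array(c["extrinsics"])
    q=E[:3,:3].T@(np.array(p)-E[:3,3]);return q[:2]/q[2]*f+[c["cx"],c["cy"]]
def tri(p1,p2):
    (o,d),(u,e)=ray("side",p1),ray("top",p2)
    s=np.linalg.lstsq(np.c_[d,-e],u-o,rcond=None)[0];a=o+d*s[0];b=u+e*s[1];return (a+b)/2,np.linalg.norm(a-b)
E
python3 - <<'E'
from h import *
np.set_printoptions(precision=4,suppress=True)
im={}
for c in("top","side"):
    im[c]=manip.snapshot(c);cv2.imwrite(f"pics/{c}0.png",im[c][:,:,::-1]);print(c,np.array(manip.get_calibration(c)["extrinsics"]),manip.get_calibration(c)["fov_y"])
    for q in("dish","holder","back_wall","clamp_hinge","clamp_tip","carrier","timer","beaker","tape_roll"):
        print(q,[(np.round(r["position"],1),round(r["p"],2)) for r in manip.mark_of(c,q)[:3]] )
s=manip.sense();print(s)
E
```

```text
top [[-0.0125 -0.9865  0.1632  0.3424]
 [-0.9999  0.0109 -0.0109 -0.1427]
 [ 0.009  -0.1633 -0.9865  1.4249]
 [ 0.      0.      0.      1.    ]] 49.18510414494256
dish [(array([160.6, 283. ]), 0.69), (array([326.3, 269.7]), 0.64), (array([217. , 245.4]), 0.59)]
holder [(array([340.6, 246.2]), 0.72)]
back_wall [(array([357.5, 234.6]), 0.8)]
clamp_hinge [(array([364.3, 264. ]), 0.69)]
clamp_tip []Traceback (most recent call last):
  File "<stdin>", line 7, in <module>
ValueError: it knows: back_wall, beaker, clamp_hinge, clamp_tip, dish, holder, tape_roll, timer
```

```bash
python3 - <<'E'
from h import *
np.set_printoptions(precision=4,suppress=True)
for c in("side",):
    im=manip.snapshot(c);cv2.imwrite(f"pics/{c}0.png",im[:,:,::-1]);print(c,np.array(manip.get_calibration(c)["extrinsics"]),manip.get_calibration(c)["fov_y"])
    for q in("dish","holder","back_wall","clamp_hinge","clamp_tip","timer","beaker","tape_roll"):
        print(q,[(np.round(r["position"],1),round(r["p"],2)) for r in manip.mark_of(c,q)[:3]] )
s=manip.sense();print(s)
for q,p in dict(dish=(326.3,269.7),holder=(340.6,246.2),bw=(357.5,234.6),hinge=(364.3,264)).items(): print(q,onz("top",p,dict(dish=.03,holder=0,bw=.042,hinge=.05)[q]))
E
```

```text
side [[ 0.9824 -0.115   0.1472  0.3608]
 [-0.1866 -0.6407  0.7448 -1.0727]
 [ 0.0086 -0.7591 -0.6509  0.8874]
 [ 0.      0.      0.      1.    ]] 57.80123996684323
dish [(array([299.5, 253.3]), 0.97), (array([327. , 334.7]), 0.89), (array([303.7, 194.5]), 0.83)]
holder [(array([318.4, 267.5]), 0.62)]
back_wall [(array([333.7, 262.5]), 0.71)]
clamp_hinge [(array([307.3, 271. ]), 0.92), (array([297.9, 251.4]), 0.45)]
clamp_tip [(array([301.6, 251.6]), 0.73)]
timer [(array([384.8, 259.7]), 0.62)]
beaker [(array([267.2, 346.6]), 0.76), (array([304.8, 253.5]), 0.47)]
tape_roll [(array([305.8, 271.7]), 0.75), (array([331.7, 385.2]), 0.66)]
{'t': 0.75, 'q': array([ 1.0065,  0.5274,  1.4327,  0.    ,  1.1814, -0.1785]), 'qd': array([ 0.0001, -0.0012,  0.0003,  0.0015, -0.    , -0.0003]), 'tau': array([  0.0003, -44.2219, -17.8407,  -0.0003,   0.0006,  -0.    ]), 'tcp_pos': array([0.2351, 0.5791, 0.1959]), 'tool_rot': array([0.1917, 0.9815, 0.0001, 0.    ]), 'force': array([ 0.0126, -0.4357,  0.2327]), 'ft_torque': array([-0.0182, -0.019 , -0.0353]), 'gripper_force': 0.0, 'finger_gap': 1.0001985155836666}
dish [ 0.4865 -0.1776  0.03  ]
holder [ 0.5539 -0.2186  0.    ]
bw [ 0.5786 -0.2623  0.042 ]
hinge [ 0.4983 -0.2776  0.05  ]
```

View pics/top0.png

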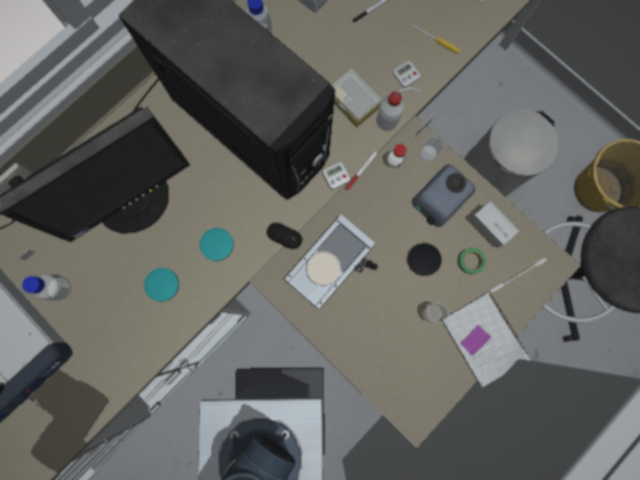

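View pics/side0.png

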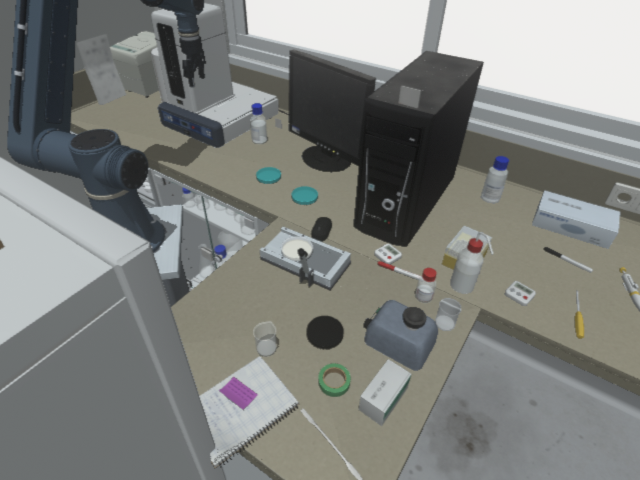

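The top view shows the dish at about (323,267) in the holder. The back wall is near (357,233) and the clamp hinge near (367,265). In the side view the dish is at (298,249) with the upright clamp at (305,265). I'll zoom in on the holder.

```bash
python3 - <<'E'
from h import *
a=cv2.imread("pics/top0.png")[205:315,275:395];b=cv2.imread("pics/side0.png")[215:300,245:365]
a=cv2.resize(a,None,fx=4.5,fy=4.5,interpolation=2)[:,:]
b=cv2.resize(b,None,fx=4.5,fy=4.5,interpolation=2)
cv2.imwrite("pics/z1.png",a);cv2.imwrite("pics/z2.png",b)
E
```

```text
(no output)
```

View pics/z1.png

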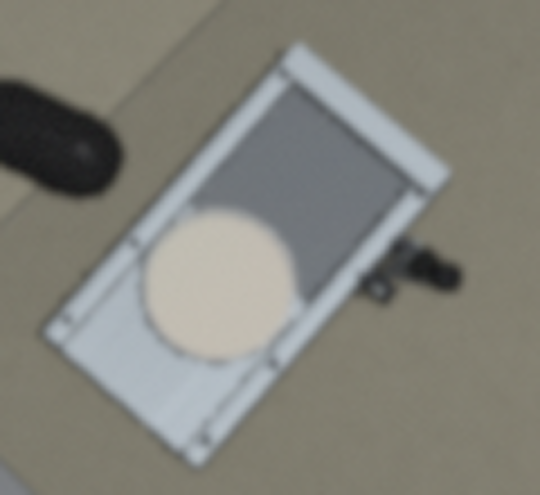

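View pics/z2.png

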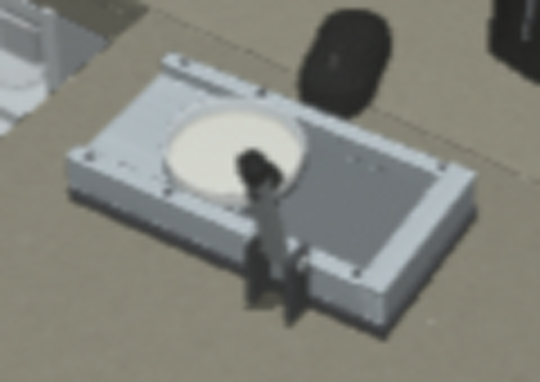

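Top crop: holder corners at about (298,42), (450,172), (197,465) and (43,332). The dish centre is at (219,285), and the open clamp arm leans out to (450,275). In the side crop the matching top corners are (168,55), (70,155), (383,293) and (473,177), and the dish top is at (237,150). I'll fit the holder pose from these corners.

```bash
cat > fit.py <<'E'
from h import *
from scipy.optimize import least_squares
np.set_printoptions(precision=4,suppress=True)
T=np.array([[298,42],[450,172],[197,465],[43,332]])/4.5+[275,205]
S=np.array([[473,177],[383,293],[70,155],[168,55]])/4.5+[245,215]
P=np.array([[.070,.0605,.042],[.070,-.0605,.042],[-.165,-.0605,.04],[-.165,.0605,.04]])
def W(v,p):
    c,s=np.cos(v[2]),np.sin(v[2]);p=np.atleast_2d(p)
    return np.c_[v[0]+c*p[:,0]-s*p[:,1],v[1]+s*p[:,0]+c*p[:,1],p[:,2]+v[3]]
def inv(v,w):
    c,s=np.cos(v[2]),np.sin(v[2]);d=np.array(w)[:2]-v[:2];return np.array([c*d[0]+s*d[1],-s*d[0]+c*d[1]])
def res(v,which="TS"):
    r=[]
    for L,A,c in(("T",T,"top"),("S",S,"side")):
        if L in which: r+=[proj(c,w)-a for w,a in zip(W(v,P),A)]
    return np.ravel(r)
if __name__=="__main__":
    for k in("T","S","TS"):
        f=least_squares(lambda u:res(np.r_[u,0],k),[.54,-.22,-.8]);print(k,f.x,f.fun.round(1))
    v=np.r_[f.x,0];np.save("v.npy",v)
    td=np.array([219,285])/4.5+[275,205];sd=np.array([237,150])/4.5+[245,215]
    for c,p in(("top",td),("side",sd)): print("dish",inv(v,onz(c,p,.044)))
    for a in(1.75,1.9,2.1):
        w=W(v,[0,-.072+.092*np.cos(a),.05+.092*np.sin(a)])[0];print(a,w,((proj("top",w)-[275,205])*4.5),((proj("side",w)-[245,215])*4.5))
E
python3 fit.py
```

```text
T [ 0.5446 -0.2194 -0.7279] [ 0.4 -1.   1.  -0.7 -0.5  1.2 -0.8  0.4]
S [ 0.5453 -0.2221 -0.7325] [ 1.5 -0.4  0.3  0.9 -2.  -0.   0.2 -1.1]
TS [ 0.545  -0.2203 -0.7297] [ 0.8 -1.1  1.3 -0.8 -0.3  1.  -0.6  0.1  1.2 -0.9  0.1  0.4 -2.2 -0.3
 -0.1 -1.4]
dish [-0.0752 -0.0003]
dish [-0.0689 -0.0027]
1.75 [ 0.4861 -0.2862  0.1405] [433.8236 268.8133] [255.4734 156.6853]
1.9 [ 0.4772 -0.2961  0.1371] [451.7228 285.4542] [242.6732 175.3069]
2.1 [ 0.466  -0.3086  0.1294] [473.2964 306.7904] [226.5483 203.2257]
```

```bash
cat > go.py <<'E'
import sys
from fit import *
from scipy.spatial.transform import Rotation as R
v=np.load("v.npy");s=manip.sense();M=R.from_quat(s["tool_rot"]).as_matrix();p=s["tcp_pos"]
def to(hx,hy,z):  # holder coords target
    return M.T@(W(v,[hx,hy,z])[0]-p)*1000
def here():
    return np.r_[inv(v,p),p[2]]
turn=lambda:-np.degrees((v[2]+np.pi-np.arctan2(M[1,0],M[0,0])+np.pi)%(2*np.pi)-np.pi)
print("t",s["t"],"holder xyz",here(),"F",s["force"],"gap",s["finger_gap"],"turn",turn())
for a in sys.argv[1:]: print(a,to(*map(float,a.split(","))).round(1))
E
python3 go.py=1 2>/dev/null; python3 go.py -.135,0,.15 -.135,0,.06; python3 - <<'E'
from go import *
print(M.T@(np.array([.40,.25,.2])-p)*1000)
E
```

```text
t 0.75 holder xyz [-0.7638  0.3893  0.1959] F [ 0.0126 -0.4357  0.2327] gap 1.0001985155836666 turn 19.7049871488825
-.135,0,.15 [-460.8 -578.5   45.8]
-.135,0,.06 [-460.8 -578.5  135.8]
t 0.75 holder xyz [-0.7638  0.3893  0.1959] F [ 0.0126 -0.4357  0.2327] gap 1.0001985155836666 turn 19.7049871488825
[-276.5598 -242.8654   -4.1523]
```

Call:
{"fn": "step_arm", "kwargs": {
  "targets": "-276 -243 -4 0; -276 -243 -4 0; -276 -243 -4 0; -276 -243 -4 0; -276 -243 -4 0; -276 -243 -4 0; -276 -243 -4 0; -461 -578 30 20; -461 -578 30 20; -461 -578 30 20; -461 -578 30 20; -461 -578 30 20",
  "gripper": 1
}}

```text
t: 1.95
tcp_pos: [0.425, 0.017, 0.1788]
tool_rot: [0.359, 0.933, 0.0, 0.001]
force: [1.8, -0.4, -0.5]
finger_gap: 0.002
gripper_force: 0.0
```

```bash
python3 go.py -.14,0,.12 -.14,0,.06
```

```text
t 1.95 holder xyz [-0.2476  0.0969  0.1788] F [ 1.8243 -0.3652 -0.5223] gap 0.0016500997116619136 turn -0.29929858949703675
-.14,0,.12 [-108.1  -96.4   58.8]
-.14,0,.06 [-108.   -96.5  118.8]
```

Call:
{"fn": "step_arm", "kwargs": {
  "targets": "-90 -80 59 0; -90 -80 59 0; -90 -80 59 0; -90 -80 59 0; -90 -80 59 0; -90 -80 59 0"
}}

```text
t: 2.55
tcp_pos: [0.4376, -0.0997, 0.1199]
tool_rot: [0.359, 0.933, 0.0, -0.0]
force: [0.5, 0.2, 0.4]
finger_gap: 0.001
gripper_force: 0.0
```

```bash
python3 go.py -.14,0,.12 -.14,0,.036; python3 - <<'E'
from go import *
im={}
a=manip.snapshot("top")[205:325,265:405,::-1];b=manip.snapshot("side")[200:300,225:365,::-1]
cv2.imwrite("pics/d1.png",np.vstack([cv2.resize(x,None,fx=2.7,fy=2.7,interpolation=2) for x in(a,b)]))
print(proj("top",p),proj("side",p))
E
```

```text
t 2.55 holder xyz [-0.1604  0.0183  0.1199] F [0.5339 0.2398 0.398 ] gap 0.0005967803688789898 turn -0.2538280676129248
-.14,0,.12 [-20.5 -18.2  -0.1]
-.14,0,.036 [-20.5 -18.2  83.9]
t 2.55 holder xyz [-0.1604  0.0183  0.1199] F [0.5339 0.2398 0.398 ] gap 0.0005967803688789898 turn -0.2538280676129248
[296.0934 285.9335] [274.1328 212.9666]
```

View pics/d1.png

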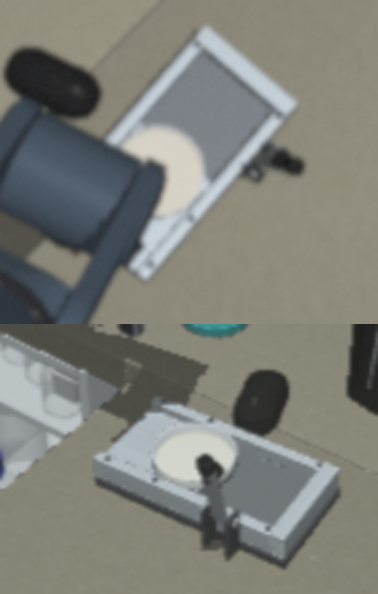

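The dish and clamp are unchanged. The wrist is over the channel's front end, so I can descend behind the dish.

Call:
{"fn": "step_arm", "kwargs": {
  "targets": "-16 -18 0 0; -16 -18 40 0; -16 -18 70 0; -16 -18 80 0; -16 -18 84 0; -16 -18 84 0"
}}

```text
t: 3.25
tcp_pos: [0.4381, -0.1243, 0.0359]
tool_rot: [0.359, 0.933, -0.0, 0.0]
force: [-0.1, 0.4, 0.6]
finger_gap: 0.004
gripper_force: 0.0
```

```bash
python3 go.py -.055,0,.035;  python3 - <<'E'
from go import *
b=manip.snapshot("side")[200:300,225:365,::-1]
cv2.imwrite("pics/d2.png",cv2.resize(b,None,fx=5,fy=5,interpolation=2))
E
```

```text
t 3.25 holder xyz [-0.1437  0.0003  0.0359] F [-0.1447  0.4034  0.6461] gap 0.003578226087515094 turn -0.23022279005652402
-.055,0,.035 [-88.7   0.1   1. ]
t 3.25 holder xyz [-0.1437  0.0003  0.0359] F [-0.1447  0.4034  0.6461] gap 0.003578226087515094 turn -0.23022279005652402
```

View pics/d2.png

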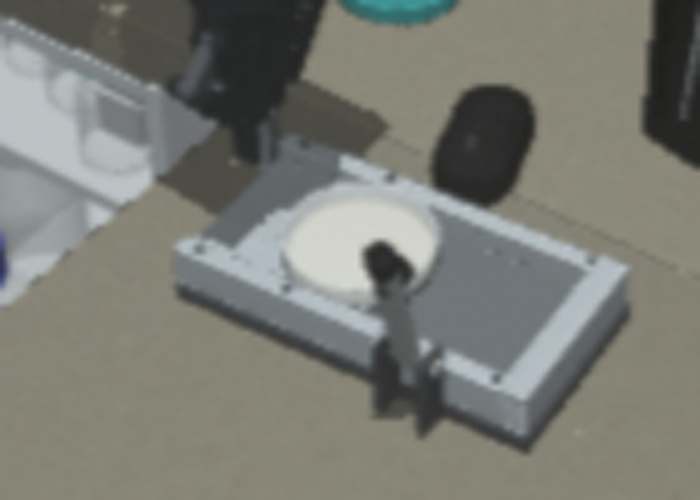

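The side crop shows fingertips at about (250,160), beyond the channel's front end at about (235,195). I'll check that against the projection of the measured TCP.

```bash
python3 - <<'E'
from go import *
q=lambda w:(proj("side",w)-[225,200])*5
print("tcp",q(p)," +-15y",q(W(v,[-.1437,.012,.036])[0]),q(W(v,[-.1437,-.012,.036])[0]))
for h in([-.165,0,.03],[-.165,.0605,.04],[-.165,-.0605,.04],[-.145,0,.03],[-.145,0,.08]):print(h,q(W(v,h)[0]))
E
```

```text
t 3.3 holder xyz [-0.1433  0.0003  0.0364] F [-0.276  -0.1535 -0.1556] gap -0.0003250393156538513 turn -0.24230326887712847
tcp [259.2645 202.8568]  +-15y [270.0607 191.6733] [246.6112 215.0446]
[-0.165, 0, 0.03] [229.1804 198.2032]
[-0.165, 0.0605, 0.04] [286.2211 129.1602]
[-0.165, -0.0605, 0.04] [166.5405 245.478 ]
[-0.145, 0, 0.03] [257.0641 210.1128]
[-0.145, 0, 0.08] [252.9252 145.2837]
```

```bash
python3 - <<'E'
from go import *
b=manip.snapshot("side")[205:255,255:315,::-1]
b=np.clip(b.astype(float)*1.8,0,255).astype(np.uint8)
cv2.imwrite("pics/d3.png",cv2.resize(b,None,fx=12,fy=12,interpolation=2))
E
```

```text
t 3.3 holder xyz [-0.1433  0.0003  0.0364] F [-0.276  -0.1535 -0.1556] gap -0.0003250393156538513 turn -0.24230326887712847
```

View pics/d3.png

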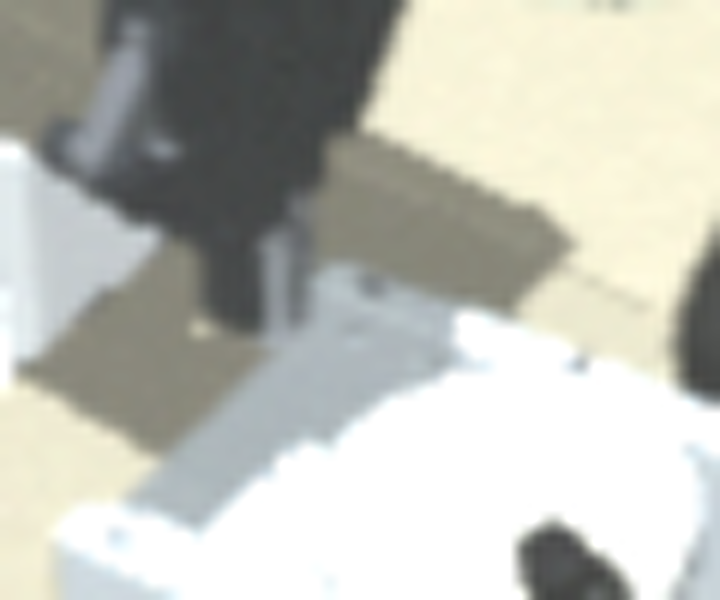

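```bash
python3 - <<'E'
from go import *
b=manip.snapshot("side").astype(int);a=cv2.imread("pics/side0.png")[:,:,::-1].astype(int)
for r in range(224,250,2):print(r,[f"{b[r,c].sum()//3}/{a[r,c].sum()//3}" for c in range(266,290,2)])
E
```

```text
t 3.35 holder xyz [-0.143   0.0002  0.0366] F [ 0.3331 -0.6571  0.7222] gap -0.0029996895256783522 turn -0.25169249707648245
224 ['109/114', '72/106', '47/117', '41/128', '41/129', '43/127', '66/128', '61/128', '72/127', '72/126', '72/127', '72/126']
226 ['106/116', '72/119', '71/130', '45/127', '41/127', '50/127', '81/127', '64/128', '77/136', '77/134', '72/127', '72/126']
228 ['76/128', '73/129', '72/129', '47/129', '41/128', '47/128', '81/128', '73/129', '103/184', '94/170', '77/134', '81/140']
230 ['74/129', '73/127', '72/128', '51/130', '41/128', '46/128', '84/129', '77/125', '102/127', '105/146', '103/175', '103/186']
232 ['73/128', '73/127', '76/127', '87/128', '61/129', '59/125', '94/134', '94/176', '100/169', '94/135', '101/127', '103/132']
234 ['74/130', '73/127', '74/128', '74/129', '73/129', '78/135', '98/175', '102/186', '101/185', '102/186', '100/179', '100/151']
236 ['74/129', '73/128', '74/129', '74/129', '77/134', '96/174', '101/184', '101/183', '101/183', '101/184', '102/184', '102/184']
238 ['74/127', '74/127', '74/128', '77/135', '96/174', '100/182', '101/181', '100/183', '100/184', '101/181', '118/182', '164/194']
240 ['74/127', '74/129', '77/135', '96/173', '100/182', '100/182', '101/183', '102/182', '101/181', '136/189', '172/185', '176/180']
242 ['102/129', '83/137', '97/175', '101/183', '101/183', '100/182', '114/181', '156/181', '133/176', '179/182', '180/181', '194/195']
244 ['125/138', '105/179', '101/185', '101/183', '101/182', '116/182', '165/182', '181/183', '179/180', '178/180', '202/203', '206/207']
246 ['106/178', '103/186', '103/188', '103/186', '123/184', '178/183', '182/183', '179/180', '176/176', '202/202', '208/208', '208/209']
248 ['167/175', '143/183', '110/184', '123/186', '183/187', '186/186', '183/184', '182/182', '190/190', '207/207', '208/209', '208/209']
```

```bash
python3 - <<'E'
from go import *
w=onz("side",(276.5,232.5),.036);print(w,inv(v,w),onz("side",(276.5,232.5),.06))
t0=np.array([.2351,.5791,.1959])
print("start",proj("side",t0),proj("side",t0+[0,0,.013]),proj("top",t0))
n=manip.get_calibration("side");print({k:n[k] for k in n if k!="extrinsics"})
for z in(0,.1,.3):print(proj("top",[0,0,z]))
a=cv2.imread("pics/side0.png")[0:150,120:280];b=manip.snapshot("side")[150:250,200:320,::-1]
cv2.imwrite("pics/d4.png",np.hstack([cv2.resize(a,(430,403)),cv2.resize(b,(370,403))]))
E
```

```text
t 3.4 holder xyz [-0.1429  0.0001  0.0366] F [ 0.3658 -0.4429  0.2062] gap 5.977336465720881e-05 turn -0.26263533033026776
[ 0.4418 -0.0882  0.036 ] [-0.165   0.0297] [ 0.4395 -0.1159  0.06  ]
start [199.2902  94.6628] [198.7336  91.3731] [ -4.5106 376.6621]
{'fov_y': 57.80123996684323, 'cx': 313.80126859407557, 'cy': 230.392010595609}
[259.7893 460.2427]
[255.5231 470.9554]
[244.5911 498.4065]
```

View pics/d4.png

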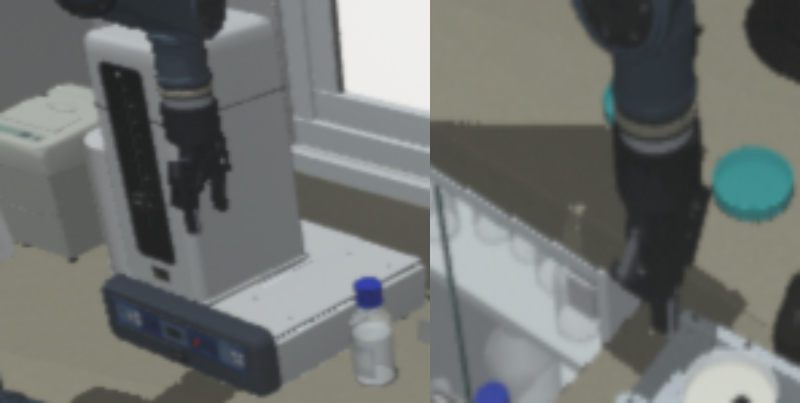

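The fingertips look about 8 px too high for the reported TCP, as if they ended some 25 mm higher. I'll probe gently down towards the deck, which should be at z = 0.030, to settle it.

Call:
{"fn": "step_arm", "kwargs": {
  "targets": "0 0 3 0; 0 0 5 0; 0 0 6 0; 0 0 6 0"
}}

```text
t: 3.85
tcp_pos: [0.4375, -0.1247, 0.0294]
tool_rot: [0.359, 0.933, 0.0, -0.0]
force: [0.5, -0.0, -0.4]
finger_gap: -0.003
gripper_force: 0.0
```

Call:
{"fn": "step_arm", "kwargs": {
  "targets": "0 0 1 0; 0 0 2 0; 0 0 2 0"
}}

```text
t: 4.15
tcp_pos: [0.4375, -0.1247, 0.0274]
tool_rot: [0.359, 0.933, 0.0, -0.0]
force: [0.1, 0.5, -0.1]
finger_gap: 0.003
gripper_force: 0.0
```

Call:
{"fn": "step_arm", "kwargs": {
  "targets": "0 0 2 0; 0 0 4 0; 0 0 4 0"
}}

```text
t: 4.45
tcp_pos: [0.4374, -0.1246, 0.0233]
tool_rot: [0.359, 0.933, 0.0, -0.0]
force: [-0.6, 0.3, -0.7]
finger_gap: -0.002
gripper_force: 0.0
```

Call:
{"fn": "step_arm", "kwargs": {
  "targets": "0 0 2 0; 0 0 4 0; 0 0 4 0"
}}

```text
t: 4.75
tcp_pos: [0.4375, -0.1246, 0.0193]
tool_rot: [0.359, 0.933, 0.0, -0.0]
force: [-0.1, -0.1, 0.0]
finger_gap: -0.004
gripper_force: 0.0
```

```bash
python3 - <<'E'
from go import *
b=manip.snapshot("side").astype(int);a=cv2.imread("pics/side0.png")[:,:,::-1].astype(int)
for r in range(226,250,2):print(r,[f"{b[r,c].sum()/a[r,c].sum():.2f}" for c in range(264,290,2)])
print(proj("side",p))
c=manip.snapshot("top");a=cv2.imread("pics/top0.png")[:,:,::-1].astype(int)
E
```

```text
t 4.75 holder xyz [-0.1439 -0.0004  0.0193] F [-0.1037 -0.1029  0.0391] gap -0.004449256894493224 turn -0.2943494789067571
226 ['0.46', '0.34', '0.33', '0.32', '0.32', '0.32', '0.31', '0.37', '0.48', '0.56', '0.57', '0.58', '0.57']
228 ['0.87', '0.45', '0.36', '0.32', '0.31', '0.32', '0.32', '0.43', '0.52', '0.56', '0.56', '0.57', '0.57']
230 ['0.57', '0.57', '0.56', '0.50', '0.33', '0.32', '0.39', '0.62', '0.51', '0.80', '0.72', '0.59', '0.56']
232 ['0.58', '0.57', '0.57', '0.57', '0.37', '0.32', '0.41', '0.61', '0.44', '0.59', '0.69', '0.79', '0.79']
234 ['0.57', '0.58', '0.57', '0.57', '0.38', '0.32', '0.36', '0.46', '0.42', '0.55', '0.55', '0.56', '0.67']
236 ['0.57', '0.57', '0.57', '0.57', '0.52', '0.38', '0.30', '0.47', '0.50', '0.55', '0.55', '0.55', '0.56']
238 ['0.58', '0.58', '0.58', '0.58', '0.57', '0.55', '0.53', '0.55', '0.55', '0.55', '0.56', '0.64', '0.85']
240 ['0.59', '0.58', '0.58', '0.57', '0.56', '0.55', '0.55', '0.55', '0.55', '0.56', '0.72', '0.93', '0.98']
242 ['0.95', '0.64', '0.57', '0.56', '0.55', '0.55', '0.55', '0.56', '0.63', '0.74', '0.96', '0.99', '1.00']
244 ['0.99', '0.88', '0.58', '0.55', '0.55', '0.55', '0.57', '0.88', '0.98', '1.00', '0.99', '0.99', '1.00']
246 ['0.91', '0.59', '0.55', '0.55', '0.55', '0.63', '0.88', '0.99', '0.99', '1.00', '1.00', '1.00', '1.00']
248 ['0.98', '0.74', '0.57', '0.56', '0.66', '0.98', '0.99', '1.00', '1.00', '1.00', '1.00', '1.00', '0.99']
[276.8224 244.9181]
```

The tip still shows 7.5 px high, and it occludes the deck, so the fingers really do end well above the reported TCP. I'll keep probing.

Call:
{"fn": "step_arm", "kwargs": {
  "targets": "0 0 2 0; 0 0 4 0; 0 0 4 0"
}}

```text
t: 5.15
tcp_pos: [0.4375, -0.1247, 0.0153]
tool_rot: [0.359, 0.933, 0.0, -0.0]
force: [-0.1, 0.2, 0.1]
finger_gap: 0.005
gripper_force: 0.0
```

Call:
{"fn": "step_arm", "kwargs": {
  "targets": "0 0 2 0; 0 0 4 0; 0 0 4 0"
}}

```text
t: 5.45
tcp_pos: [0.4375, -0.1246, 0.0113]
tool_rot: [0.359, 0.933, 0.0, -0.0]
force: [-0.4, 0.1, -0.3]
finger_gap: -0.002
gripper_force: 0.0
```

Call:
{"fn": "step_arm", "kwargs": {
  "targets": "0 0 1 0; 0 0 2 0; 0 0 2 0"
}}

```text
t: 5.75
tcp_pos: [0.4376, -0.1247, 0.0094]
tool_rot: [0.359, 0.933, 0.0, -0.0]
force: [0.9, -0.9, 0.1]
finger_gap: 0.001
gripper_force: 0.0
```

Call:
{"fn": "step_arm", "kwargs": {
  "targets": "0 0 1 0; 0 0 2 0; 0 0 2 0"
}}

```text
t: 6.05
tcp_pos: [0.4376, -0.1247, 0.0074]
tool_rot: [0.359, 0.933, 0.0, -0.0]
force: [0.8, 0.2, -0.6]
finger_gap: 0.002
gripper_force: 0.0
```

Call:
{"fn": "step_arm", "kwargs": {
  "targets": "0 0 1 0; 0 0 2 0; 0 0 2 0"
}}

```text
t: 6.35
tcp_pos: [0.4376, -0.1247, 0.0054]
tool_rot: [0.359, 0.933, 0.0, -0.0]
force: [0.1, 0.2, -0.5]
finger_gap: 0.006
gripper_force: 0.0
```

```bash
python3 - <<'E'
from go import *
b=manip.snapshot("side").astype(int);a=cv2.imread("pics/side0.png")[:,:,::-1].astype(int)
for r in range(230,250,2):print(r,[f"{b[r,c].sum()/a[r,c].sum():.2f}" for c in range(264,290,2)])
print(proj("side",p))
E
```

```text
t 6.35 holder xyz [-0.1438 -0.0003  0.0054] F [ 0.1225  0.1628 -0.4931] gap 0.005601471516594512 turn -0.2965993191595216
230 ['0.39', '0.32', '0.31', '0.31', '0.31', '0.31', '0.31', '0.35', '0.56', '0.79', '0.72', '0.59', '0.56']
232 ['0.56', '0.51', '0.41', '0.35', '0.31', '0.32', '0.34', '0.48', '0.38', '0.59', '0.69', '0.79', '0.78']
234 ['0.57', '0.57', '0.57', '0.55', '0.36', '0.32', '0.35', '0.46', '0.37', '0.52', '0.55', '0.56', '0.67']
236 ['0.57', '0.57', '0.57', '0.56', '0.39', '0.32', '0.27', '0.44', '0.41', '0.55', '0.55', '0.55', '0.56']
238 ['0.57', '0.58', '0.58', '0.57', '0.40', '0.24', '0.25', '0.43', '0.42', '0.55', '0.55', '0.64', '0.84']
240 ['0.58', '0.58', '0.57', '0.57', '0.54', '0.39', '0.32', '0.46', '0.52', '0.56', '0.72', '0.93', '0.98']
242 ['0.79', '0.58', '0.65', '0.56', '0.55', '0.55', '0.55', '0.55', '0.56', '0.69', '0.96', '0.99', '0.99']
244 ['0.99', '0.94', '0.67', '0.55', '0.55', '0.55', '0.56', '0.70', '0.95', '0.97', '0.99', '1.00', '1.00']
246 ['0.90', '0.62', '0.55', '0.55', '0.55', '0.57', '0.69', '0.99', '0.99', '1.00', '1.00', '1.00', '0.99']
248 ['0.91', '0.64', '0.56', '0.56', '0.60', '0.96', '0.99', '1.00', '1.00', '0.99', '1.00', '1.00', '1.00']
[277.0704 248.3711]
```

Call:
{"fn": "step_arm", "kwargs": {
  "targets": "0 0 1 0; 0 0 2 0; 0 0 2 0"
}}

```text
t: 6.7
tcp_pos: [0.4376, -0.1247, 0.0034]
tool_rot: [0.359, 0.933, 0.0, -0.0]
force: [-0.5, -0.1, 0.9]
finger_gap: -0.002
gripper_force: 0.0
```

Call:
{"fn": "step_arm", "kwargs": {
  "targets": "0 0 1 0; 0 0 2 0; 0 0 2 0"
}}

```text
t: 7.0
tcp_pos: [0.4375, -0.1247, 0.0014]
tool_rot: [0.359, 0.933, 0.0, -0.0]
force: [-0.0, 0.1, 0.1]
finger_gap: -0.001
gripper_force: 0.0
```

Call:
{"fn": "step_arm", "kwargs": {
  "targets": "0 0 1 0; 0 0 2 0; 0 0 2 0"
}}

```text
t: 7.3
tcp_pos: [0.4376, -0.1247, -0.0006]
tool_rot: [0.359, 0.933, 0.0, -0.0]
force: [0.1, -0.5, -0.1]
finger_gap: 0.001
gripper_force: 0.0
```

Call:
{"fn": "step_arm", "kwargs": {
  "targets": "0 0 1 0; 0 0 2 0; 0 0 2 0"
}}

```text
t: 7.6
tcp_pos: [0.4376, -0.1247, -0.0026]
tool_rot: [0.359, 0.933, 0.0, -0.0]
force: [0.4, -0.7, 0.4]
finger_gap: -0.004
gripper_force: 0.0
```

```bash
python3 - <<'E'
from go import *
b=manip.snapshot("side").astype(int);a=cv2.imread("pics/side0.png")[:,:,::-1].astype(int)
for r in range(230,254,2):print(r,[f"{b[r,c].sum()/a[r,c].sum():.2f}" for c in range(264,290,2)])
E
```

```text
t 7.6 holder xyz [-0.1438 -0.0003 -0.0026] F [ 0.3516 -0.6936  0.3737] gap -0.004084941831076852 turn -0.29832831971354073
230 ['0.45', '0.36', '0.32', '0.32', '0.31', '0.30', '0.32', '0.30', '0.33', '0.62', '0.72', '0.59', '0.55']
232 ['0.40', '0.33', '0.32', '0.32', '0.31', '0.32', '0.32', '0.32', '0.38', '0.58', '0.69', '0.79', '0.78']
234 ['0.56', '0.51', '0.40', '0.34', '0.32', '0.32', '0.31', '0.33', '0.40', '0.52', '0.55', '0.56', '0.66']
236 ['0.57', '0.57', '0.57', '0.55', '0.37', '0.30', '0.26', '0.44', '0.40', '0.52', '0.55', '0.55', '0.56']
238 ['0.58', '0.57', '0.57', '0.57', '0.41', '0.24', '0.24', '0.43', '0.41', '0.52', '0.55', '0.64', '0.84']
240 ['0.58', '0.58', '0.58', '0.57', '0.38', '0.24', '0.24', '0.44', '0.39', '0.55', '0.72', '0.93', '0.97']
242 ['0.63', '0.58', '0.65', '0.56', '0.54', '0.39', '0.31', '0.49', '0.51', '0.69', '0.95', '0.99', '1.00']
244 ['0.98', '0.82', '0.67', '0.55', '0.55', '0.55', '0.55', '0.69', '0.78', '0.91', '0.99', '1.00', '1.00']
246 ['0.93', '0.71', '0.55', '0.55', '0.55', '0.56', '0.70', '0.98', '0.99', '1.00', '1.00', '1.00', '1.00']
248 ['0.91', '0.64', '0.56', '0.55', '0.56', '0.88', '1.00', '1.00', '0.99', '1.00', '1.00', '1.00', '1.00']
250 ['1.00', '0.99', '0.90', '0.70', '0.87', '0.99', '1.00', '1.00', '1.00', '1.00', '1.00', '1.00', '1.00']
252 ['1.00', '1.00', '1.00', '1.00', '1.00', '0.99', '1.00', '1.00', '1.00', '0.99', '1.00', '1.00', '1.00']
```

Call:
{"fn": "step_arm", "kwargs": {
  "targets": "0 0 1 0; 0 0 2 0; 0 0 2 0"
}}

```text
t: 7.95
tcp_pos: [0.4376, -0.1247, -0.0046]
tool_rot: [0.359, 0.933, 0.0, -0.0]
force: [0.7, -0.4, 0.1]
finger_gap: -0.002
gripper_force: 0.0
```

Call:
{"fn": "step_arm", "kwargs": {
  "targets": "0 0 1 0; 0 0 2 0; 0 0 2 0"
}}

```text
t: 8.25
tcp_pos: [0.4377, -0.1248, -0.0055]
tool_rot: [0.359, 0.933, -0.0, 0.0]
force: [-1.4, 1.1, 10.8]
finger_gap: -0.002
gripper_force: 5.6
```

Contact came at a reported z of -0.005 with the deck at 0.030, so the fingertips sit 35 mm above the reported TCP and stiffness is about 10 N/mm. I'll raise 5 mm and push.

Call:
{"fn": "step_arm", "kwargs": {
  "targets": "0 0 -5 0; -10 0 -5 0; -20 0 -5 0; -28 0 -5 0; -36 0 -5 0; -44 0 -5 0; -50 0 -5 0; -50 0 -5 0"
}}

```text
t: 9.05
tcp_pos: [0.476, -0.1593, -0.0015]
tool_rot: [0.359, 0.933, -0.0, 0.001]
force: [-0.5, -1.1, -0.4]
finger_gap: 0.002
gripper_force: 0.0
```

```bash
cat > dish.py <<'E'
from go import *
for c in("top","side"):
    im=manip.snapshot(c).astype(int)
    m=((im[:,:,0]-im[:,:,2]>12)&(im.sum(2)>520)).astype(np.uint8)
    q=proj(c,W(v,[-.03,0,.04])[0]).astype(int);k=np.zeros_like(m);cv2.circle(k,tuple(map(int,q)),45,1,-1)
    n,l,st,ce=cv2.connectedComponentsWithStats(m*k)
    i=1+np.argmax(st[1:,4]);ct=cv2.findContours((l==i).astype(np.uint8),0,1)[0][0];e=cv2.fitEllipse(cv2.convexHull(ct))
    for z in(.03,.04):print(c,z,"hull ellipse",inv(v,onz(c,e[0],z)),"bbox",st[i],"ax",e[1])
    cv2.imwrite(f"pics/last_{c}.png",im[:,:,::-1])
    # frontmost/backmost along holder x
    pts=np.array([inv(v,onz(c,u,.042)) for u in ct[:,0,:]]);print(" x range",pts[:,0].min(),pts[:,0].max(),"y",pts[:,1].min(),pts[:,1].max())
E
python3 dish.py
```

```text
t 9.05 holder xyz [-0.0921 -0.0005 -0.0015] F [-0.4634 -1.0714 -0.4016] gap 0.001981190002801641 turn -0.31972203138418737
top 0.03 hull ellipse [-0.0025  0.0066] bbox [333 244  14   9  47] ax (3.6216542720794678, 17.338224411010742)
top 0.04 hull ellipse [-0.0039  0.006 ] bbox [333 244  14   9  47] ax (3.6216542720794678, 17.338224411010742)
 x range -0.010004304380244328 0.0017126347176973141 y -0.016298214737311863 0.02385311750348508[ WARN:0@2.145] global loadsave.cpp:1063 imwrite_ Unsupported depth image for selected encoder is fallbacked to CV_8U.
Traceback (most recent call last):
  File "dish.py", line 7, in <module>
    i=1+np.argmax(st[1:,4]);ct=cv2.findContours((l==i).astype(np.uint8),0,1)[0][0];e=cv2.fitEllipse(cv2.convexHull(ct))
        ~~~~~~~~~^^^^^^^^^^
ValueError: attempt to get argmax of an empty sequence
```

Call:
{"fn": "step_arm", "kwargs": {
  "targets": "-6 0 0 0; -12 0 0 0; -18 0 0 0; -24 0 0 0; -30 0 0 0; -34 0 0 0; -34 0 0 0"
}}

```text
t: 9.85
tcp_pos: [0.5008, -0.1818, -0.0014]
tool_rot: [0.359, 0.933, -0.0, 0.001]
force: [0.2, 0.3, -0.9]
finger_gap: -0.005
gripper_force: 0.0
```

Call:
{"fn": "step_arm", "kwargs": {
  "targets": "-2 0 0 0; -3 0 0 0; -3 0 0 0"
}}

```text
t: 10.15
tcp_pos: [0.5022, -0.183, -0.0014]
tool_rot: [0.359, 0.933, -0.0, -0.0]
force: [-0.0, 0.4, 0.6]
finger_gap: 0.0
gripper_force: 0.0
```

```bash
python3 go.py; python3 - <<'E'
from go import *
a=manip.snapshot("top")[205:325,265:405,::-1];b=manip.snapshot("side")[200:300,225:365,::-1]
cv2.imwrite("pics/d5.png",np.hstack([cv2.resize(x[:100],None,fx=2.8,fy=2.8,interpolation=2) for x in(a,b)]))
E
```

```text
t 10.15 holder xyz [-0.0568 -0.0008 -0.0014] F [-0.0066  0.4023  0.5708] gap 0.00030462418194350646 turn -0.2965210746793384
t 10.15 holder xyz [-0.0568 -0.0008 -0.0014] F [-0.0066  0.4023  0.5708] gap 0.00030462418194350646 turn -0.2965210746793384
```

View pics/d5.png

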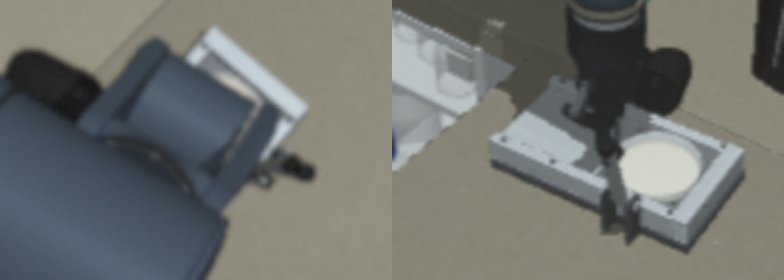

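The dish now lies in the pocket at about side-crop (660,167), near the back wall, with the clamp still open. I'll push until it meets the wall.

Call:
{"fn": "step_arm", "kwargs": {
  "targets": "-2 0 0 0; -3 0 0 0; -3 0 0 0"
}}

```text
t: 10.55
tcp_pos: [0.5044, -0.1851, -0.0015]
tool_rot: [0.359, 0.933, 0.0, -0.0]
force: [-0.1, -0.6, -0.7]
finger_gap: 0.0
gripper_force: 0.1
```

Call:
{"fn": "step_arm", "kwargs": {
  "targets": "-1 0 0 0; -2 0 0 0; -2 0 0 0"
}}

```text
t: 10.85
tcp_pos: [0.5044, -0.1852, -0.0016]
tool_rot: [0.359, 0.933, 0.0, -0.002]
force: [-2.4, 3.6, 3.0]
finger_gap: 0.001
gripper_force: 2.2
```

The dish is against the wall, with 4 N resisting. Next I back off, rise and go over the dish centre.

Call:
{"fn": "step_arm", "kwargs": {
  "targets": "8 0 0 0; 8 0 -30 0; 8 0 -30 0; -40 0 -30 0; -56 0 -30 0; -56 0 -20 0; -56 0 -20 0"
}}

```text
t: 11.55
tcp_pos: [0.5455, -0.2228, 0.0165]
tool_rot: [0.359, 0.933, 0.0, -0.002]
force: [-0.7, 1.7, -0.9]
finger_gap: -0.002
gripper_force: 0.0
```

```bash
python3 go.py .002,0,.012 .002,0,0
```

```text
t 11.55 holder xyz [ 0.002  -0.0015  0.0165] F [-0.6768  1.6871 -0.8635] gap -0.0024228399145380004 turn -0.3158889015135232
.002,0,.012 [0.  1.5 4.5]
.002,0,0 [-0.   1.5 16.5]
```

Call:
{"fn": "step_arm", "kwargs": {
  "targets": "0 1.5 4 0; 0 1.5 8 0; 0 1.5 8 0"
}}

```text
t: 11.85
tcp_pos: [0.5473, -0.2218, 0.0097]
tool_rot: [0.359, 0.933, 0.0, -0.001]
force: [0.2, -0.3, -0.6]
finger_gap: 0.003
gripper_force: 0.0
```

Call:
{"fn": "step_arm", "kwargs": {
  "targets": "0 0 1 0; 0 0 2 0; 0 0 3 0; 0 0 3 0"
}}

```text
t: 12.25
tcp_pos: [0.5485, -0.2228, 0.0075]
tool_rot: [0.359, 0.933, 0.0, 0.0]
force: [-0.2, -0.6, 0.1]
finger_gap: 0.002
gripper_force: 0.0
```

Call:
{"fn": "step_arm", "kwargs": {
  "targets": "0 0 1 0; 0 0 2 0; 0 0 3 0; 0 0 3 0"
}}

```text
t: 12.65
tcp_pos: [0.5484, -0.2228, 0.0044]
tool_rot: [0.359, 0.933, 0.0, -0.0]
force: [0.0, -0.4, 0.2]
finger_gap: -0.0
gripper_force: 0.0
```

Call:
{"fn": "step_arm", "kwargs": {
  "targets": "0 0 1 0; 0 0 2 0; 0 0 2 0"
}}

```text
t: 12.95
tcp_pos: [0.5485, -0.2229, 0.0029]
tool_rot: [0.359, 0.933, -0.0, 0.0]
force: [-0.9, 1.2, 3.7]
finger_gap: 0.003
gripper_force: 2.0
```

Call:
{"fn": "step_arm", "kwargs": {
  "targets": "0 0 1 0; 0 0 2 0; 0 0 2 0"
}}

```text
t: 13.25
tcp_pos: [0.5485, -0.2229, 0.0005]
tool_rot: [0.359, 0.933, -0.0, 0.0]
force: [-1.5, 0.7, 4.1]
finger_gap: 0.001
gripper_force: 2.2
```

Call:
{"fn": "step_arm", "kwargs": {
  "targets": "0 0 0.5 0; 0 0 1 0; 0 0 1 0"
}}

```text
t: 13.55
tcp_pos: [0.5485, -0.2229, -0.0003]
tool_rot: [0.359, 0.933, -0.0, 0.0]
force: [-1.3, 0.3, 6.1]
finger_gap: 0.0
gripper_force: 2.8
```

Call:
{"fn": "step_arm", "kwargs": {
  "targets": "0 0 0.5 0; 0 0 1 0; 0 0 1 0"
}}

```text
t: 13.85
tcp_pos: [0.5485, -0.2229, -0.0004]
tool_rot: [0.359, 0.933, -0.0, 0.0]
force: [-1.6, 1.3, 12.0]
finger_gap: -0.003
gripper_force: 5.8
```

Call:
{"fn": "step_arm", "kwargs": {
  "targets": "0 0 0.5 0; 0 0 1 0; 0 0 1 0"
}}

```text
t: 14.15
tcp_pos: [0.5485, -0.2229, -0.0004]
tool_rot: [0.359, 0.933, -0.0, 0.0]
force: [-3.3, 1.8, 17.5]
finger_gap: 0.001
gripper_force: 8.7
```

Force rises with no travel, and the tip is at 0.0346 m against the dish's home top of 0.035, so this is the solid stop. One firmer press, then up and look.

Call:
{"fn": "step_arm", "kwargs": {
  "targets": "0 0 0.6 0; 0 0 0.6 0; 0 0 -10 0; 0 0 -50 0; 0 0 -100 0; 0 0 -140 0; 0 0 -140 0; 0 0 -140 0"
}}

```text
t: 14.95
tcp_pos: [0.5489, -0.2231, 0.1382]
tool_rot: [0.359, 0.933, -0.0, 0.001]
force: [-0.5, 0.5, -0.6]
finger_gap: 0.003
gripper_force: 0.0
```

```bash
python3 go.py 0,-.15,.14 0,-.15,.09 0,-.12,.09; python3 - <<'E'
from go import *
b=manip.snapshot("side")[200:300,245:365,::-1]
cv2.imwrite("pics/d6.png",cv2.resize(b,None,fx=6,fy=6,interpolation=2))
E
```

```text
t 14.95 holder xyz [0.0048 0.0005 0.1382] F [-0.502   0.4594 -0.6039] gap 0.003057077309851279 turn -0.29833287543233467
0,-.15,.14 [   4.  -150.5   -1.9]
0,-.15,.09 [   4.1 -150.6   48.1]
0,-.12,.09 [   4.3 -120.6   48.1]
t 14.95 holder xyz [0.0048 0.0005 0.1382] F [-0.502   0.4594 -0.6039] gap 0.003057077309851279 turn -0.29833287543233467
```

View pics/d6.png

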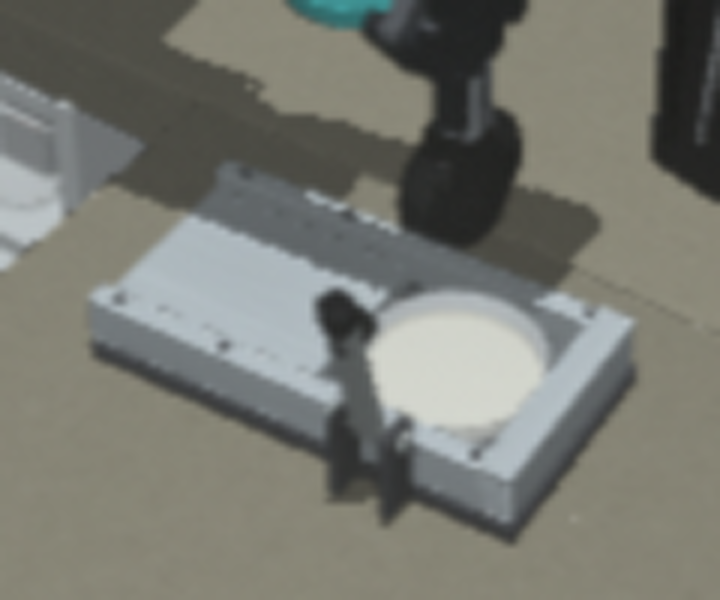

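The dish is seated in the pocket at about (460,370) and the clamp is still open, its grip at about (345,315). Now I go over to the outer side of the clamp.

Call:
{"fn": "step_arm", "kwargs": {
  "targets": "4 -50 -4 0; 4 -100 -4 0; 4 -150 -4 0; 4 -155 -4 0; 4 -155 -4 0; 4 -155 30 0; 4 -155 48 0; 4 -155 48 0"
}}

```text
t: 15.8
tcp_pos: [0.4404, -0.3314, 0.086]
tool_rot: [0.358, 0.934, 0.002, -0.004]
force: [0.3, 0.2, 0.2]
finger_gap: -0.001
gripper_force: 0.0
```

```bash
python3 go.py 0,-.125,.09 0,-.07,.086
```

```text
t 15.8 holder xyz [-0.0039 -0.1526  0.086 ] F [0.2991 0.2257 0.1695] gap -0.0011209387626388183 turn -0.20151448736379265
0,-.125,.09 [-3.7 27.6 -3.9]
0,-.07,.086 [-3.6 82.6  0.1]
```

Call:
{"fn": "step_arm", "kwargs": {
  "targets": "0 10 0 0; 0 20 0 0; 0 28 0 0; 0 36 0 0; 0 44 0 0; 0 50 0 0; 0 50 0 0"
}}

```text
t: 16.5
tcp_pos: [0.4759, -0.2975, 0.0898]
tool_rot: [0.359, 0.933, 0.0, 0.0]
force: [-0.4, -0.5, -0.0]
finger_gap: 0.001
gripper_force: 0.0
```

```bash
python3 go.py 0,-.07,.086; python3 - <<'E'
from h import *
for c in("side","top"):
    manip.snapshot(c);print(c,[(np.round(r["position"],1),round(r["p"],2)) for r in manip.mark_of(c,"clamp_tip")[:2]])
from fit import *
v=np.load("v.npy")
for a in(1.8,1.6,1.4,1.2,1.0,.5,0):
    w=W(v,[0,-.072+.092*np.cos(a),.05+.092*np.sin(a)])[0];print(a,proj("side",w),proj("top",w))
E
```

```text
t 16.5 holder xyz [-0.     -0.1036  0.0898] F [-0.3526 -0.5168 -0.0489] gap 0.0005291124210380769 turn -0.2601293194315392
0,-.07,.086 [ 0.1 33.6  3.9]
side [(array([304. , 248.6]), 0.73), (array([385. , 256.3]), 0.27)]
top []
1.8 [300.8145 251.1411] [372.7599 265.9752]
1.6 [304.6642 246.2378] [367.2176 261.0272]
1.4 [308.4631 242.4676] [361.5044 256.2384]
1.2 [312.0419 239.9617] [355.8947 251.8365]
1.0 [315.2539 238.7805] [350.6516 248.0234]
0.5 [320.9739 241.4531] [340.5798 242.0232]
0 [322.6964 250.8334] [336.529  241.8437]
```

The clamp is following, at about 1.65 rad by the marker. I'll go on over the top.

Call:
{"fn": "step_arm", "kwargs": {
  "targets": "0 8 0 0; 0 16 0 0; 0 24 1 0; 0 32 2 0; 0 38 5 0; 0 44 7 0; 0 49 9 0; 0 54 12 0; 0 54 12 0"
}}

```text
t: 17.6
tcp_pos: [0.5115, -0.2571, 0.0769]
tool_rot: [0.359, 0.933, 0.0, -0.0]
force: [-0.0, -0.2, 1.2]
finger_gap: -0.0
gripper_force: 0.0
```

```bash
python3 go.py; python3 - <<'E'
from h import *
for c in("side",):
    manip.snapshot(c);print(c,[(np.round(r["position"],1),round(r["p"],2)) for r in manip.mark_of(c,"clamp_tip")[:2]])
E
```

```text
t 17.6 holder xyz [-0.0004 -0.0498  0.0769] F [-0.0465 -0.2365  1.1612] gap -6.968869712024905e-05 turn -0.2707545220988778
side [(array([316.8, 240.9]), 0.51)]
```

Call:
{"fn": "step_arm", "kwargs": {
  "targets": "0 7 3 0; 0 13 7 0; 0 18 12 0; 0 22 17 0; 0 26 23 0; 0 30 29 0; 0 33 36 0; 0 35 43 0; 0 36 49 0; 0 36 53 0; 0 36 53 0"
}}

```text
t: 18.8
tcp_pos: [0.5347, -0.231, 0.0236]
tool_rot: [0.359, 0.933, 0.0, -0.001]
force: [0.4, 0.5, 0.1]
finger_gap: -0.001
gripper_force: 0.0
```

```bash
python3 go.py; python3 - <<'E'
from h import *
for c in("side",):
    manip.snapshot(c);print(c,[(np.round(r["position"],1),round(r["p"],2)) for r in manip.mark_of(c,"clamp_tip")[:2]])
E
```

```text
t 18.8 holder xyz [-0.0005 -0.0149  0.0236] F [0.43   0.4901 0.0887] gap -0.0014481799929189092 turn -0.28943928305881006
side [(array([322.7, 248.7]), 0.57)]
```

Call:
{"fn": "step_arm", "kwargs": {
  "targets": "0 0 2 0; 0 0 3 0; 0 0 4 0; 0 0 4 0"
}}

```text
t: 19.3
tcp_pos: [0.5354, -0.2313, 0.0206]
tool_rot: [0.359, 0.933, -0.0, -0.0]
force: [-1.0, 0.0, 1.8]
finger_gap: -0.001
gripper_force: 0.4
```

Call:
{"fn": "step_arm", "kwargs": {
  "targets": "0 0 1 0; 0 0 1.5 0; 0 0 1.5 0"
}}

```text
t: 19.6
tcp_pos: [0.5355, -0.2312, 0.019]
tool_rot: [0.359, 0.933, 0.0, -0.0]
force: [1.1, 1.8, 0.1]
finger_gap: -0.001
gripper_force: 0.6
```

Call:
{"fn": "step_arm", "kwargs": {
  "targets": "0 0 1 0; 0 0 1.5 0; 0 0 1.5 0"
}}

```text
t: 19.9
tcp_pos: [0.5355, -0.2312, 0.0185]
tool_rot: [0.359, 0.933, 0.0, 0.0]
force: [-1.3, 1.4, 7.9]
finger_gap: -0.005
gripper_force: 4.0
```

Call:
{"fn": "step_arm", "kwargs": {
  "targets": "0 0 0.5 0; 0 0 1 0; 0 0 1 0"
}}

```text
t: 20.2
tcp_pos: [0.5355, -0.2312, 0.0184]
tool_rot: [0.359, 0.933, -0.0, 0.0]
force: [-2.4, 4.1, 12.9]
finger_gap: -0.001
gripper_force: 6.8
```

There is a firm stop with the tip at 0.0535 m against the arm's closed top of 0.054, so the clamp is closed. I retreat and check.

Call:
{"fn": "step_arm", "kwargs": {
  "targets": "0 0 -5 0; 0 0 -30 0; 0 0 -80 0; 0 -50 -130 0; 0 -100 -160 0; 0 -120 -160 0; 0 -120 -160 0; 0 -120 -160 0"
}}

```text
t: 21.0
tcp_pos: [0.4544, -0.3212, 0.1768]
tool_rot: [0.36, 0.933, -0.0, 0.0]
force: [1.3, 0.4, 0.5]
finger_gap: -0.001
gripper_force: 0.0
```

```bash
python3 go.py; python3 - <<'E'
from h import *
from fit import inv
v=np.load("v.npy")
manip.snapshot("side")
print("tip",[(np.round(r["position"],1),round(r["p"],2)) for r in manip.mark_of("side","clamp_tip")[:2]],"expect closed 322.7,250.8; 0.1rad", proj("side",[.5584,-.2054,.059]))
for r in manip.mark_of("side","dish")[:4]:print(np.round(r["position"],1),round(r["p"],2),inv(v,onz("side",r["position"],.02)))
for q in("timer","beaker","tape_roll"):print(q,[(np.round(r["position"],1),round(r["p"],2)) for r in manip.mark_of("side",q)[:2]])
E
```

```text
t 21.0 holder xyz [-0.0003 -0.1356  0.1768] F [1.272  0.3652 0.4819] gap -0.0005697817937366403 turn -0.4507227768721112
tip [(array([323.9, 252. ]), 0.63), (array([320.8, 265.9]), 0.28)] expect closed 322.7,250.8; 0.1rad [322.796 248.485]
[325.7 335. ] 0.92 [ 0.1382 -0.2022]
[323.2 263.9] 0.9 [0.0127 0.0023]
[303.  197.6] 0.55 [-0.2028  0.2385]
timer [(array([388.2, 256. ]), 0.78)]
beaker [(array([268.2, 348.9]), 0.78)]
tape_roll [(array([336.9, 381.3]), 0.86), (array([383.4, 257.5]), 0.56)]
```

```bash
python3 -c "
from station import manip
print(manip.sign_off())"
```

```text
the job is handed in; nothing more can be done
None
```

The dish is against the back wall and pressed to the carrier's solid stop, and the clamp is closed flat over it; the bystanders were not touched, and the job was handed in at about 21 s with no verdict returned.

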